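# Pry the marble dough slab up onto its spring stays

### The arm

A 7-joint arm with a two-finger parallel gripper is mounted at the origin on the work surface. World frame = base frame: x ahead of the robot, y to its left, z up, the work surface at z = 0. Lengths are in m, angles in rad, forces in N, time in s.
With the tool pointing down it reaches from about 0.425 to 0.875 m from the base axis. Payload 8.4 kg.
Tool frame: the origin (TCP) lies at the very end of the fingers, on their centre line; the grasp point (between the pads) lies 19 mm behind it (bot.grasp_offset is the distance from the TCP to the grasp point, in m); z points along the fingers, y is the line along which they close (so a half turn about z gives the same grasp; the last joint's range is limited). The gripper opens to 85 mm and grips with 20 to 120 N. Pads are 22 mm wide; open, the fingers measure 114 mm over their backs; the gripper's body (76 mm by 85 mm) begins 54 mm behind the grasp point. The pads swing forward as they close: fully open they stand 13 mm farther back than shut.
Start: joints at [1.143, 0.333, 0.04, 1.465, -0.013, 1.343, -0.059], TCP at [0.21, -0.615, 0.21] pointing down, gripper open.
Joint ranges: [-2.58, 2.58], [-0.38, 2.09], [-1.3, 1.39], [0.25, 2.4], [-1.5, 4.64], [0.08, 2.09], [-2.65, 2.65]. Speed limits (rad/s): [2.22, 2.22, 2.79, 2.79, 3.14, 3.14, 3.14].

### API

Orientations are given as a unit quaternion [x, y, z, w].
In Python, from workcell import get_obs, cams, job, bot gives the robot as it stands. The module is installed in compiled form; this text tells all that it offers.
- The arm moves only by the shell command python3 -m creep 'ROWS'. ROWS is JSON, a list of rows, each an object with "translation": the shift along the tool's x, y, z in mm, a list of three; "rotation": the turn, a rotation vector about the tool's x, y, z in degrees, a list of three; "fingers": the opening in per cent of the stroke, from 0 (shut) to 100 (fully open). A call has exactly 10 rows; each row shifts and turns the commanded pose from where the row before left it, along the tool's axes as they then stand; what a row does not reach is not made up. A row lasts 1/12 s, in which the tool goes at most 41.7 mm and 7.16 degrees, less where a joint would pass 70% of its speed; a pose out of reach is approached as far as the arm can. A call with a gripper value outside its range is refused whole. The fingers move at their own pace and stop on an object; the grip force is fixed at half the most. Time passes only in rows, so rows that do not move let the fingers close, or fill a call up. It gives the time, the measured TCP pose, the force, the opening and the grip force at its end, in the units of the state.
- get_obs(): the state, without advancing time (a new reading comes with each control period).
- cams.get_image(name): name is "scene" or "top" or "wrist"; returns the picture (420x560x3 uint8, red, green, blue); there is no depth.
- cams.camera_params(name): a dict with "fovy" (degrees; the focal length in pixels is half the picture's height over the tangent of half this angle, whatever the lens; pixels are square), "cx", "cy" (the principal point, pixels), "world_to_cam" (4x4, takes a point from world to camera coordinates); the wrist camera has in their place "T_tool_cam" (4x4, takes a point from camera to tool coordinates, whose origin is the TCP and whose axes are the flange's). Camera axes: x right, y up, looking along -z (the intrinsics and any distortion apply to the point x, -y, -z); pixel columns grow to the right and rows downward; lengths in m; the calibration is good to about 2 mm. A picture is of the moment at which its call begins: read the wrist's pose just before it. camera_params takes no time and is no camera call.
- job.hand_in(): hands the job in; it is judged then, once.
The state is a dict: "clock": time; "q": joint angles; "dq": joint speeds; "tau": joint torques, N m; "position": TCP position; "tool_rot": TCP orientation; "ft_force": force on the tool from outside, world axes, zero at the start; "torque": the same for the moment, N m; "gripper_width": finger opening in m; "grip_force": force on a finger pad.
Only numpy, scipy, OpenCV 4.12 (cv2) and the standard library are available. Lean on these libraries where they do the work, as an engineer would, in place of code of your own. Each camera call takes 0.05 s, during which the arm holds its last target. There are 200 camera calls.

### The job

Lift the front of the heavy marble dough slab onto its two spring stays so that the flour under it can be swept out: lay the pry bar over the half-round block and feed its thin end in under the middle of the slab's edge until it meets the rail, then bear down gently on the wooden grip until both stays have snapped out under the edge. Let the slab settle on the stays, with the bar left lying over the block and its tip still under the slab. Do not touch the slab itself, shove it along the table, or lever it hard against the hooks, and leave the other things where they are.

Things in the scene. Friction and masses are not known exactly. Their poses are not given: they have to be found in the camera images.
- slab: marble dough slab, 5 to 8 kg, 260 (x) by 240 (y) by 35 mm thick, loose on rubber feet, underside 18 mm above the table. Origin on the table under its centre, z up. The edge to pry up faces its -y (y = -120 mm). Under it, 35 mm in, a rail 130 mm long and 13 deep runs parallel to the edge and stops the bar; the middle 130 mm up to the rail is free
- slab_edge (a point): middle of the pry edge, on the lower arris of the slab (18 mm above the table when the slab is down, 26 to 30 mm when it rests on the stays)
- slab_rear (a point): middle of the opposite edge (+y), on its lower arris; the slab tips about its rear feet, which lie near here
- stays: fixed steel strip, 225 x 50 x 6 mm, 22 to 72 mm out from the pry edge, with a hooked bracket 40 wide, 78 high and a spring bolt at x = -88 and +88 mm (bolt housings 34 high, to 60 mm out; tails to 74). Origin under the middle of the pry edge; axes as the slab's. The hooks over the slab stop it 2 mm past the lift that frees the bolts; levering on overloads it (70 N at the bar)
- stay_a (a joint): spring bolt of the stay at -x, in m: it presses lightly (about 4 N) on the slab's face at about 0.001 and jumps out towards the slab's +y to 0.017, under the slab, once the edge there is lifted 8 to 12 mm (it varies: top of the bolt 28 mm above the origin of stays, which lies up to 1.5 mm above or below the table)
- stay_b (a joint): the same for the stay at +x
- fulcrum: fixed beech block with a half-round ridge along its x, ridge 70 mm long, foot 80 x 50 mm, in front of the middle of the pry edge, between the brackets; the ridge stands 20 to 24 mm above the table (it varies) and 69 to 81 mm out from the edge. z up
- fulcrum_top (a point): middle of the top of the ridge
- bar: loose pry bar, 360 mm long, 0.42 kg, its underside flat: a wooden grip 200 mm long, 32 wide, 22 high (y = -180 to +20 mm), then flat steel 28 wide and 6 thick to the tip (y = +180 mm). Origin at the middle of the underside, its balance point within 10 mm of there; y points along the bar to the tip, z up
- bar_tip (a point): middle of the bar's tip edge, on its underside
- bar_grip (a point): top of the wooden grip, 35 mm from its end: the place to press
- cup: ceramic cup, 72 mm across, 85 high, a bystander; origin under its centre
- jar: ceramic jar with a wooden cap, 70 mm across, 90 high, a bystander; origin under its centre
- scraper: flat dough scraper, steel blade 120 x 85 mm with a round wooden back, 16 high, a bystander; origin under its centre
- brush: small flour brush lying on the table, about 200 mm long, a bystander; origin under its middle
Not all that is in view belongs to the job. There is more than one size of the stays; the one meant has the size given above.

How it is judged:
On the way, in this order (a step that is already met when the one before it is completed fails the run):
1. the bar lies on the block with its tip at least 25 mm in under the middle of the slab's edge (y of bar_tip in the frame of slab above -0.095 m and x of bar_tip in the frame of slab between -0.04 and 0.04 m and height (world z) of bar_tip below 0.03 m and contact force between bar and fulcrum above 0.5 N), for 0.2 s.
2. the bar, on the block, carries the slab's edge up past 7.5 mm of lift (height (world z) of slab_edge above 0.0255 m and contact force between bar and slab above 8 N and contact force between bar and fulcrum above 8 N), for 0.05 s.
At the end, for the whole second after the job is handed in: both spring bolts are out over 12 mm; the slab's edge (lower arris) is 24 to 31.5 mm above the table, weighing on the stays with over 12 N; the bar lies on the block, tip at least 25 mm in under the edge, within 40 mm of its middle; slab and bar at rest (all of step 1 and value of joint each of stay_a, stay_b above 0.012 m and height (world z) of slab_edge between 0.024 and 0.0315 m and contact force between slab and stays above 12 N and linear speed of slab below 0.01 m/s and linear speed of bar below 0.02 m/s); the robot touches nothing.
It fails at once if the bar is forced against the slab with more than 70 N (jammed into the rail or levered on against the hooks) (contact force between bar and slab above 70 N).
It fails at once if the slab is touched with the gripper or arm (contact force between any of the arm, the fingers and slab above 3 N).
It fails at once if the slab is shoved more than 12 mm (distance of slab_rear from where it was at the start of the episode above 0.012 m).
It fails at once if a bystander (cup, jar, scraper or brush) is moved more than 40 mm (distance of any of cup, jar, scraper, brush from where it was at the start of the episode above 0.04 m).
It also fails if it takes over 64 s, if anything falls off the work surface, if the arm or the gripper's body presses on something with over 40 N, if the wrist force passes 120 N, or if a joint passes its speed limit or range.

## Working session

There is one attempt and no reset: what is moved stays moved. The work goes in short steps, Python scripts to look and compute and a shell command to move; the robot and the scene stay as the last step left them, time stands still between calls to the robot, and variables do not carry over. Pictures are saved under pics/ and viewed, at most 10 in all, crops included, and the job is handed in when it is done.

```bash
mkdir -p pics; python3 - <<'E'
from workcell import get_obs,cams,job,bot
import cv2
o=get_obs();print({k:o[k] for k in ("clock","position","tool_rot","gripper_width","ft_force")})
for n in("scene","top"):
    cv2.imwrite(f"pics/{n}0.png",cams.get_image(n)[:,:,::-1]); print(n,cams.camera_params(n))
print(cams.camera_params("wrist"),bot.grasp_offset)
E
```

```text
{'clock': 0.0, 'position': array([ 0.2097174 , -0.6147392 ,  0.20904307]), 'tool_rot': array([ 9.86517576e-01,  1.63653485e-01, -1.74231908e-04, -7.61406683e-04]), 'gripper_width': 0.08530509262535454, 'ft_force': array([-0.02531886,  0.37182855, -0.80525749])}
scene {'fovy': 53.620223233363, 'cx': 281.76565969882506, 'cy': 204.15383089277384, 'world_to_cam': array([[-0.69051948,  0.72321283, -0.01208493,  0.39729421],
       [-0.60972529, -0.57301138,  0.5476249 ,  0.27495543],
       [ 0.38912455,  0.38551415,  0.83663667, -1.4541522 ],
       [ 0.        ,  0.        ,  0.        ,  1.        ]])}
top {'fovy': 50.163985635597726, 'cx': 276.72973597454563, 'cy': 205.9337784928135, 'world_to_cam': array([[-0.02797647, -0.99947026,  0.01662874, -0.00773982],
       [ 0.98400511, -0.02460818,  0.17643239, -0.53584295],
       [-0.17592973,  0.02129872,  0.98417229, -1.03246561],
       [ 0.        ,  0.        ,  0.        ,  1.        ]])}
{'fovy': 71.10964479422923, 'cx': 282.14973844840034, 'cy': 212.1089895748011, 'T_tool_cam': array([[-5.98381158e-04,  9.65549712e-01,  2.60217979e-01,
         6.52146669e-02],
       [ 9.99999618e-01,  7.43444249e-04, -4.59043803e-04,
         9.72529438e-05],
       [-6.36687171e-04,  2.60217605e-01, -9.65549788e-01,
        -1.63655011e-01],
       [ 0.00000000e+00,  0.00000000e+00,  0.00000000e+00,
         1.00000000e+00]])} 0.0187
```

View pics/scene0.png

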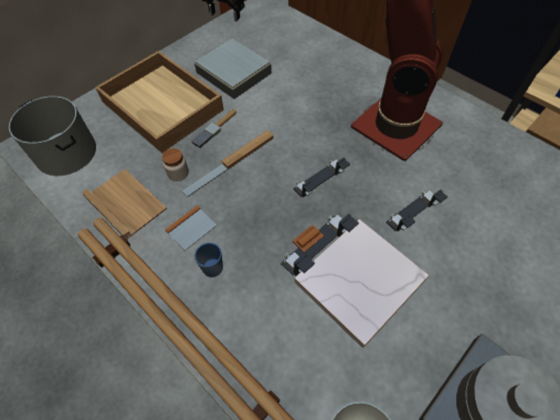

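View pics/top0.png

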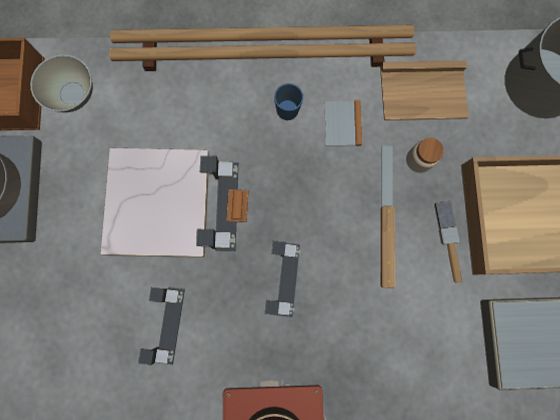

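The scene view shows the slab at around (360,280), with the brackets and orange block at (308,238) on its pry edge. The bar runs from (185,193) to (272,135).

In the top view, the slab spans columns 103–208 and rows 149–256, so the pry edge faces image right (world −y). The block is at (237,205). The bar is at column 388, with its tip at row 147 and the end of its grip at row 287.

```bash
cat > h.py <<'E'
import numpy as np,cv2
from workcell import cams,get_obs
from scipy.spatial.transform import Rotation as R
def ray(name,uv,pose=None):
    p=cams.camera_params(name); f=210/np.tan(np.radians(p["fovy"]/2))
    uv=np.atleast_2d(uv).astype(float)
    d=np.c_[(uv[:,0]-p["cx"])/f,-(uv[:,1]-p["cy"])/f,-np.ones(len(uv))]
    if name=="wrist":
        o=pose or get_obs(); T=np.eye(4);T[:3,:3]=R.from_quat(o["tool_rot"]).as_matrix();T[:3,3]=o["position"]
        T=T@p["T_tool_cam"]
    else: T=np.linalg.inv(p["world_to_cam"])
    return T[:3,3],d@T[:3,:3].T
def onz(name,uv,z,pose=None):
    c,d=ray(name,uv,pose); return c+d*((z-c[2])/d[:,2])[:,None]
def proj(name,P):
    p=cams.camera_params(name); f=210/np.tan(np.radians(p["fovy"]/2))
    c=np.c_[np.atleast_2d(P),np.ones(len(np.atleast_2d(P)))]@p["world_to_cam"].T
    return np.c_[p["cx"]-f*c[:,0]/c[:,2],p["cy"]+f*c[:,1]/c[:,2]]
def blobs(mask,amin=60):
    cs,_=cv2.findContours(mask.astype(np.uint8),cv2.RETR_EXTERNAL,cv2.CHAIN_APPROX_NONE)
    return [c for c in cs if cv2.contourArea(c)>amin]
E
python3 - <<'E'
from h import *
im=cv2.imread("pics/top0.png"); hsv=cv2.cvtColor(im,cv2.COLOR_BGR2HSV).astype(int)
def roi(m,x0,x1,y0,y1):
    r=np.zeros_like(m);r[y0:y1,x0:x1]=m[y0:y1,x0:x1];return r
np.set_printoptions(precision=4,suppress=True)
print("px",[hsv[y,x] .tolist() for x,y in((150,230),(388,250),(388,165),(237,205),(300,300),(232,205))])
m=roi((hsv[...,2]>170)&(hsv[...,1]<60),90,215,140,265)
c=max(blobs(m),key=cv2.contourArea); b=cv2.boxPoints(cv2.minAreaRect(c)); ap=cv2.approxPolyDP(c,6,True)[:,0]; print("slab",onz("top",b,.053)); print(ap.tolist(),onz("top",ap,.053)[:,:2])
m=roi((hsv[...,1]>80),370,405,195,300)
c=max(blobs(m),key=cv2.contourArea); r=cv2.minAreaRect(c);print("grip",r,onz("top",cv2.boxPoints(r),.022))
m=roi((hsv[...,1]>110),215,260,180,230)
c=max(blobs(m),key=cv2.contourArea); r=cv2.minAreaRect(c);print("ful",r,onz("top",cv2.boxPoints(r),.015))
print("tip",onz("top",[[382,146],[393,146]],.006))
E
```

```text
px [[160, 8, 191], [16, 99, 155], [97, 22, 151], [13, 140, 148], [90, 4, 118], [12, 141, 103]]
slab [[0.4332 0.3927 0.053 ]
 [0.6951 0.3912 0.053 ]
 [0.6775 0.1446 0.053 ]
 [0.4158 0.1565 0.053 ]]
[[110, 148], [101, 244], [108, 238], [110, 248], [101, 253], [202, 255], [195, 231], [203, 228], [205, 173], [198, 166], [207, 151]] [[0.688  0.3804]
 [0.4542 0.3926]
 [0.4679 0.3768]
 [0.4442 0.3713]
 [0.4331 0.3918]
 [0.4221 0.1565]
 [0.4791 0.1731]
 [0.4858 0.1542]
 [0.6198 0.1495]
 [0.6377 0.1665]
 [0.675  0.1447]]
grip ((387.5, 246.5), (81.0, 13.0), 90.0) [[ 0.5334 -0.2806  0.022 ]
 [ 0.5326 -0.3129  0.022 ]
 [ 0.3355 -0.2982  0.022 ]
 [ 0.3364 -0.2669  0.022 ]]
ful ((236.8871612548828, 205.30545043945312), (19.89867401123047, 30.939632415771484), 3.5763344764709473) [[0.5089 0.1033 0.015 ]
 [0.5866 0.0979 0.015 ]
 [0.5822 0.0484 0.015 ]
 [0.5046 0.0545 0.015 ]]
tip [[ 0.6928 -0.2981  0.006 ]
 [ 0.6921 -0.3266  0.006 ]]
```

```bash
python3 -m creep '[{"translation":[34,-18.5,0],"rotation":[0,0,0],"fingers":100},{"translation":[34,-18.5,0],"rotation":[0,0,0],"fingers":100},{"translation":[34,-18.5,0],"rotation":[0,0,0],"fingers":100},{"translation":[34,-18.5,0],"rotation":[0,0,0],"fingers":100},{"translation":[34,-18.5,0],"rotation":[0,0,0],"fingers":100},{"translation":[34,-18.5,0],"rotation":[0,0,0],"fingers":100},{"translation":[34,-18.5,0],"rotation":[0,0,0],"fingers":100},{"translation":[34,-18.5,0],"rotation":[0,0,0],"fingers":100},{"translation":[34,-18.5,0],"rotation":[0,0,0],"fingers":100},{"translation":[34,-18.5,0],"rotation":[0,0,0],"fingers":100}]'
python3 -m creep '[{"translation":[30,-16,0],"rotation":[0,0,0],"fingers":100},{"translation":[11.3,-6,0],"rotation":[0,0,0],"fingers":100},{"translation":[0,0,5],"rotation":[0,0,4],"fingers":100},{"translation":[0,0,10],"rotation":[0,0,4],"fingers":100},{"translation":[0,0,15],"rotation":[0,0,4],"fingers":100},{"translation":[0,0,15],"rotation":[0,0,4],"fingers":100},{"translation":[0,0,15],"rotation":[0,0,4],"fingers":100},{"translation":[0,0,10],"rotation":[0,0,4],"fingers":100},{"translation":[0,0,0],"rotation":[0,0,0],"fingers":100},{"translation":[0,0,0],"rotation":[0,0,0],"fingers":100}]'
python3 - <<'E'
from h import *
np.set_printoptions(precision=4,suppress=True)
o=get_obs(); im=cams.get_image("wrist")[:,:,::-1]; cv2.imwrite("pics/w1.png",im)
r=R.from_quat(o["tool_rot"]).as_matrix(); print(o["clock"],o["position"],r)
hsv=cv2.cvtColor(np.ascontiguousarray(im),cv2.COLOR_BGR2HSV)
c=max(blobs(hsv[...,1]>80),key=cv2.contourArea); b=cv2.boxPoints(cv2.minAreaRect(c)); print(b,onz("wrist",b,.022,o))
E
```

```text
clock: 0.93
position: [0.4727, -0.3286, 0.2097]
tool_rot: [0.987, 0.164, -0.0, -0.0]
ft_force: [0.7, -0.6, 0.1]
gripper_width: 0.0853
grip_force: 0.0
clock: 1.77
position: [0.5034, -0.2961, 0.1394]
tool_rot: [0.999, -0.044, -0.001, -0.0]
ft_force: [0.5, -0.2, 0.7]
gripper_width: 0.0855
grip_force: 0.0
1.7667 [ 0.5034 -0.2961  0.1394] [[ 0.9961 -0.088  -0.0014]
 [-0.088  -0.9961  0.0007]
 [-0.0014 -0.0006 -1.    ]]
[[469.   1.]
 [559.   1.]
 [559. 340.]
 [469. 340.]] [[ 0.6598 -0.466   0.022 ]
 [ 0.6532 -0.5403  0.022 ]
 [ 0.317  -0.5921  0.022 ]
 [ 0.326  -0.4914  0.022 ]]
```

View pics/w1.png

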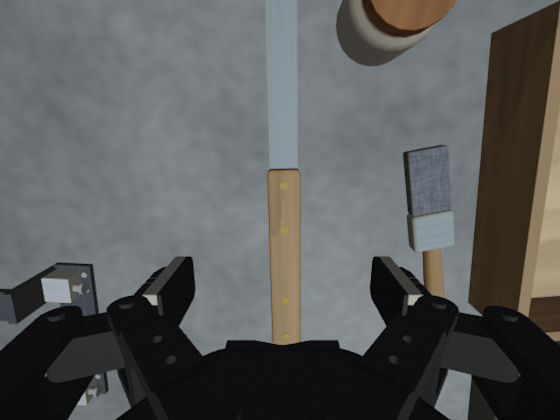

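The wrist view shows the bar running straight up the image between the open fingers. Its centre is at column 284, and the wood's front end is at row 169.

```bash
python3 - <<'E'
from h import *
print(onz("wrist",[[268,169],[300,169],[272,335],[299,335]],.022))
E
python3 -m creep '[{"translation":[0,0,15],"rotation":[0,0,0],"fingers":100},{"translation":[0,0,25],"rotation":[0,0,0],"fingers":100},{"translation":[0,0,30],"rotation":[0,0,0],"fingers":100},{"translation":[0,0,25],"rotation":[0,0,0],"fingers":100},{"translation":[0,0,20],"rotation":[0,0,0],"fingers":100},{"translation":[0,0,12],"rotation":[0,0,0],"fingers":100},{"translation":[0,0,8],"rotation":[0,0,0],"fingers":100},{"translation":[0,0,0],"rotation":[0,0,0],"fingers":20},{"translation":[0,0,0],"rotation":[0,0,0],"fingers":5},{"translation":[0,0,0],"rotation":[0,0,0],"fingers":5}]'
```

```text
[[ 0.53705092 -0.28604501  0.022     ]
 [ 0.53435044 -0.3165141   0.022     ]
 [ 0.35240186 -0.27186024  0.022     ]
 [ 0.34972179 -0.30197517  0.022     ]]
clock: 2.65
position: [0.505, -0.2967, 0.0064]
tool_rot: [0.999, -0.045, 0.001, 0.0]
ft_force: [0.5, -0.4, -0.1]
gripper_width: 0.0518
grip_force: 0.0
```

```bash
python3 -m creep '[{"translation":[0,0,0],"rotation":[0,0,0],"fingers":5},{"translation":[0,0,0],"rotation":[0,0,0],"fingers":5},{"translation":[0,0,0],"rotation":[0,0,0],"fingers":5},{"translation":[0,0,0],"rotation":[0,0,0],"fingers":5},{"translation":[0,0,0],"rotation":[0,0,0],"fingers":5},{"translation":[0,0,-5],"rotation":[0,0,0],"fingers":5},{"translation":[0,0,-10],"rotation":[0,0,0],"fingers":5},{"translation":[0,0,-20],"rotation":[0,0,0],"fingers":5},{"translation":[0,0,-25],"rotation":[0,0,0],"fingers":5},{"translation":[0,0,-30],"rotation":[0,0,0],"fingers":5}]'
```

```text
clock: 3.48
position: [0.5031, -0.2957, 0.0957]
tool_rot: [0.999, -0.045, -0.001, -0.0]
ft_force: [0.2, -0.4, 0.1]
gripper_width: 0.0043
grip_force: 0.0
```

```bash
python3 - <<'E'
from h import *
o=get_obs(); im=cams.get_image("wrist")[:,:,::-1]; cv2.imwrite("pics/w2.png",im); print(o["position"],o["gripper_width"])
cv2.imwrite("pics/t2.png",cams.get_image("top")[:,:,::-1])
E
```

```text
[ 0.50311152 -0.29567077  0.09566119] 0.004292545205166438
```

View pics/w2.png

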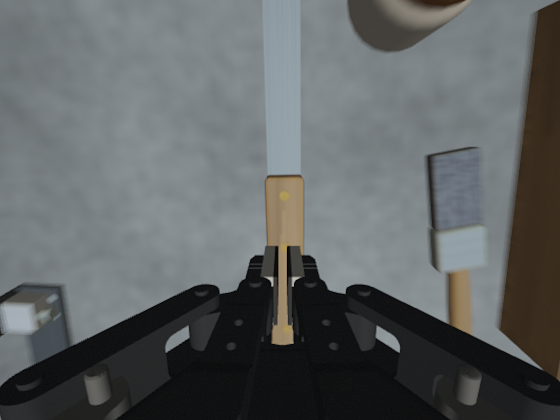

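The bar is still in place, with the wood's front end at (284,177). The fingers slipped off the top of the grip, so I'll go deeper and check the grip before lifting.

```bash
python3 -m creep '[{"translation":[0,0,0],"rotation":[0,0,0],"fingers":60},{"translation":[0,0,0],"rotation":[0,0,0],"fingers":60},{"translation":[0,0,0],"rotation":[0,0,0],"fingers":60},{"translation":[0,0,5],"rotation":[0,0,0],"fingers":60},{"translation":[0,0,15],"rotation":[0,0,0],"fingers":60},{"translation":[0,0,25],"rotation":[0,0,0],"fingers":60},{"translation":[0,0,20],"rotation":[0,0,0],"fingers":60},{"translation":[0,0,15],"rotation":[0,0,0],"fingers":60},{"translation":[0,0,9],"rotation":[0,0,0],"fingers":60},{"translation":[0,0,5],"rotation":[0,0,0],"fingers":60}]'
python3 -m creep '[{"translation":[0,0,0],"rotation":[0,0,0],"fingers":60},{"translation":[0,0,0],"rotation":[0,0,0],"fingers":5},{"translation":[0,0,0],"rotation":[0,0,0],"fingers":5},{"translation":[0,0,0],"rotation":[0,0,0],"fingers":5},{"translation":[0,0,0],"rotation":[0,0,0],"fingers":5},{"translation":[0,0,0],"rotation":[0,0,0],"fingers":5},{"translation":[0,0,0],"rotation":[0,0,0],"fingers":5},{"translation":[0,0,0],"rotation":[0,0,0],"fingers":5},{"translation":[0,0,0],"rotation":[0,0,0],"fingers":5},{"translation":[0,0,0],"rotation":[0,0,0],"fingers":5}]'
```

```text
clock: 4.42
position: [0.5027, -0.2954, -0.0012]
tool_rot: [0.999, -0.045, -0.001, -0.001]
ft_force: [-0.0, -0.1, 0.7]
gripper_width: 0.0513
grip_force: 0.0
clock: 5.25
position: [0.504, -0.2961, 0.001]
tool_rot: [0.999, -0.045, 0.0, -0.0]
ft_force: [0.3, -0.8, 0.2]
gripper_width: 0.0044
grip_force: 0.4
```

```bash
python3 - <<'E'
from h import *
o=get_obs(); im=cams.get_image("wrist")[:,:,::-1]
s=cams.get_image("scene")[:,:,::-1]; t=cams.get_image("top")[:,:,::-1]
a=np.vstack([im[150:420,150:410],]); b=cv2.resize(t[130:310,340:440],(150,270))
cv2.imwrite("pics/m3.png",np.hstack([a,b,cv2.resize(s[100:220,150:320],(382,270))])); print(o["position"],o["gripper_width"],o["grip_force"])
E
```

```text
[ 0.50395231 -0.29612517  0.00100822] 0.004392243162275559 0.42950053699314594
```

View pics/m3.png

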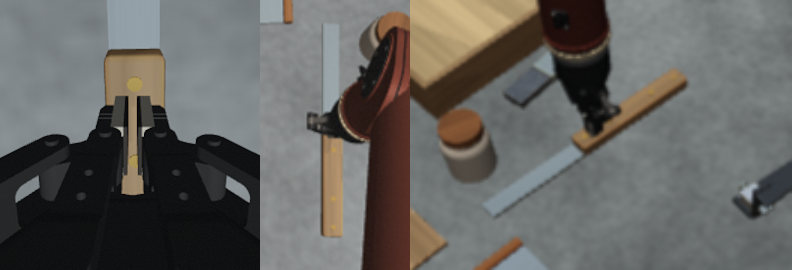

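The fingers look closed above the wood, even though the reported TCP height is about 0. I'll check that with pixel widths.

```bash
python3 - <<'E'
from h import *
o=get_obs(); im=cams.get_image("wrist")[:,:,::-1]; cv2.imwrite("pics/w4.png",im)
f=210/np.tan(np.radians(71.10964/2)); T=cams.camera_params("wrist")["T_tool_cam"]
for n in("w1","w2","w4"):
    h=cv2.cvtColor(cv2.imread(f"pics/{n}.png"),cv2.COLOR_BGR2HSV).astype(int)
    for row in (185,205,230):
        m=(h[row,230:340,1]>60)&(h[row,230:340,0]<30); x=np.flatnonzero(m)+230
        if len(x)==0: print(n,row,"none"); continue
        w=x[-1]-x[0]+1; dep=f*.032/w
        p=T@np.array([0,-(row-212.1)/f*dep,-dep,1]); print(n,row,x[0],x[-1],w,"dep",round(dep,4),"tool",p[:3].round(4))
    # steel
    for row in (60,100):
        g=h[row,230:340]; print(n,row,"steel",[i+230 for i in range(1,110) if abs(g[i,2]-g[i-1,2])>18])
print(o["q"],o["position"])
E
```

```text
w1 185 268 299 32 dep 0.2938 tool [0.0151 0.0004 0.1271]
w1 205 268 299 32 dep 0.2938 tool [-0.0042  0.0004  0.1219]
w1 230 269 299 31 dep 0.3033 tool [-0.0314  0.0004  0.1244]
w1 60 steel []
w1 100 steel []
w2 185 265 303 39 dep 0.2411 tool [0.0241 0.0004 0.0749]
w2 205 266 303 38 dep 0.2474 tool [0.0068 0.0004 0.0768]
w2 230 267 303 37 dep 0.2541 tool [-0.0157  0.0004  0.0777]
w2 60 steel [301]
w2 100 steel []
w4 185 none
w4 205 256 312 57 dep 0.1649 tool [ 0.0263  0.0004 -0.0033]
w4 230 255 314 60 dep 0.1567 tool [ 0.0153  0.0004 -0.0148]
w4 60 steel []
w4 100 steel []
[ 0.60209108  0.40617438 -0.1766532   1.83067886  0.08787332  0.91227501
 -1.27520518] [ 0.50392788 -0.2961362   0.00099003]
```

```bash
python3 -m creep '[{"translation":[0,0,-20],"rotation":[0,0,0],"fingers":60},{"translation":[0,0,0],"rotation":[0,0,0],"fingers":60},{"translation":[0,0,0],"rotation":[0,0,0],"fingers":60},{"translation":[0,0,0],"rotation":[0,0,0],"fingers":60},{"translation":[0,0,10],"rotation":[0,0,0],"fingers":60},{"translation":[0,0,10],"rotation":[0,0,0],"fingers":60},{"translation":[0,0,4],"rotation":[0,0,0],"fingers":60},{"translation":[0,0,4],"rotation":[0,0,0],"fingers":60},{"translation":[0,0,2],"rotation":[0,0,0],"fingers":60},{"translation":[0,0,0],"rotation":[0,0,0],"fingers":60}]'

```

```text
clock: 6.28
position: [0.5035, -0.2959, -0.01]
tool_rot: [0.999, -0.045, -0.001, -0.0]
ft_force: [0.8, -0.1, 0.2]
gripper_width: 0.0512
grip_force: 0.0
```

```bash
python3 -m creep '[{"translation":[0,0,3],"rotation":[0,0,0],"fingers":60},{"translation":[0,0,3],"rotation":[0,0,0],"fingers":60},{"translation":[0,0,2],"rotation":[0,0,0],"fingers":60},{"translation":[0,0,0],"rotation":[0,0,0],"fingers":60},{"translation":[0,0,0],"rotation":[0,0,0],"fingers":5},{"translation":[0,0,0],"rotation":[0,0,0],"fingers":5},{"translation":[0,0,0],"rotation":[0,0,0],"fingers":5},{"translation":[0,0,0],"rotation":[0,0,0],"fingers":5},{"translation":[0,0,0],"rotation":[0,0,0],"fingers":5},{"translation":[0,0,0],"rotation":[0,0,0],"fingers":5}]'

```

```text
clock: 7.12
position: [0.5042, -0.2964, -0.0166]
tool_rot: [0.999, -0.045, 0.0, 0.0]
ft_force: [-2.2, 0.3, 6.2]
gripper_width: 0.0302
grip_force: 60.9
```

```bash
python3 -m creep '[{"translation":[0,0,-15],"rotation":[0,0,0],"fingers":5},{"translation":[0,0,-25],"rotation":[0,0,0],"fingers":5},{"translation":[0,0,-30],"rotation":[0,0,0],"fingers":5},{"translation":[0,0,-30],"rotation":[0,0,0],"fingers":5},{"translation":[0,0,-20],"rotation":[0,0,-3],"fingers":5},{"translation":[0,0,0],"rotation":[0,0,-5],"fingers":5},{"translation":[0,0,0],"rotation":[0,0,-6],"fingers":5},{"translation":[0,0,0],"rotation":[0,0,-6],"fingers":5},{"translation":[0,0,0],"rotation":[0,0,-6],"fingers":5},{"translation":[0,0,0],"rotation":[0,0,-6],"fingers":5}]'
python3 -m creep '[{"translation":[0,0,0],"rotation":[0,0,-6],"fingers":5},{"translation":[0,0,0],"rotation":[0,0,-6],"fingers":5},{"translation":[0,0,0],"rotation":[0,0,-6],"fingers":5},{"translation":[0,0,0],"rotation":[0,0,-6],"fingers":5},{"translation":[0,0,0],"rotation":[0,0,-6],"fingers":5},{"translation":[0,0,0],"rotation":[0,0,-6],"fingers":5},{"translation":[0,0,0],"rotation":[0,0,-6],"fingers":5},{"translation":[0,0,0],"rotation":[0,0,-6],"fingers":5},{"translation":[0,0,0],"rotation":[0,0,-6],"fingers":5},{"translation":[0,0,0],"rotation":[0,0,-6],"fingers":5}]'
python3 - <<'E'
from h import *
np.set_printoptions(precision=4,suppress=True)
o=get_obs(); im=cams.get_image("wrist")[:,:,::-1]; cv2.imwrite("pics/w5.png",im); print(o["position"],o["gripper_width"],o["grip_force"],o["ft_force"]);print(R.from_quat(o["tool_rot"]).as_matrix())
E
```

```text
clock: 7.95
position: [0.5032, -0.2957, 0.1019]
tool_rot: [0.972, 0.235, -0.001, -0.001]
ft_force: [-0.8, -0.6, -3.2]
gripper_width: 0.0304
grip_force: 60.1
clock: 8.78
position: [0.5032, -0.2957, 0.1019]
tool_rot: [0.725, 0.689, -0.0, -0.001]
ft_force: [0.3, 0.0, -3.5]
gripper_width: 0.0308
grip_force: 60.1
[ 0.5032 -0.2957  0.1019] 0.03082228620841803 60.075663328170776 [ 0.3488  0.0432 -3.4816]
[[ 0.05    0.9987 -0.0015]
 [ 0.9987 -0.05    0.0011]
 [ 0.001  -0.0015 -1.    ]]
```

View pics/w5.png

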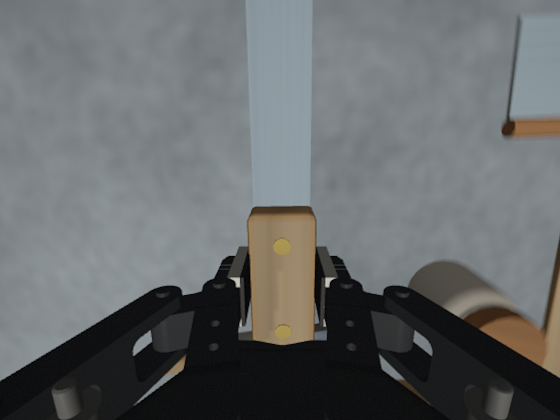

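The bar is held squarely, with its steel centred at column 280 and the wood's front end at row 207. Next I carry it to a spot in front of the slab and tilt the nose down.

```bash
python3 -m creep '[{"translation":[20,2,0],"rotation":[0,0,0],"fingers":5},{"translation":[33,3,0],"rotation":[0,0,0],"fingers":5},{"translation":[36,3,0],"rotation":[0,0,0],"fingers":5},{"translation":[36,3,0],"rotation":[0,0,0],"fingers":5},{"translation":[36,3,0],"rotation":[0,0,0],"fingers":5},{"translation":[36,3,0],"rotation":[0,0,0],"fingers":5},{"translation":[30,3,0],"rotation":[0,0,0],"fingers":5},{"translation":[20,2,0],"rotation":[0,-3.5,0],"fingers":5},{"translation":[0,0,0],"rotation":[0,-3.5,0],"fingers":5},{"translation":[0,0,0],"rotation":[0,-3.5,0],"fingers":5}]'
python3 -m creep '[{"translation":[0,0,0],"rotation":[0,0,0],"fingers":5},{"translation":[0,0,0],"rotation":[0,0,0],"fingers":5},{"translation":[1.8,0,9.8],"rotation":[0,0,0],"fingers":5},{"translation":[1.8,0,9.8],"rotation":[0,0,0],"fingers":5},{"translation":[1.8,0,9.8],"rotation":[0,0,0],"fingers":5},{"translation":[1.8,0,9.8],"rotation":[0,0,0],"fingers":5},{"translation":[0,0,0],"rotation":[0,0,0],"fingers":5},{"translation":[0,0,0],"rotation":[0,0,0],"fingers":5},{"translation":[0,0,0],"rotation":[0,0,0],"fingers":5},{"translation":[0,0,0],"rotation":[0,0,0],"fingers":5}]'
python3 - <<'E'
from h import *
np.set_printoptions(precision=4,suppress=True)
o=get_obs(); im=cams.get_image("wrist")[:,:,::-1]; cv2.imwrite("pics/w6.png",im); s=cams.get_image("scene")[:,:,::-1]; t=cams.get_image("top")[:,:,::-1]; cv2.imwrite("pics/s6.png",s); cv2.imwrite("pics/t6.png",t)
M=R.from_quat(o["tool_rot"]).as_matrix(); print(o["position"],o["gripper_width"],o["ft_force"]);print(M)
print("tip pred",o["position"]+M@[.190,0,-.0166])
a=np.vstack([im[0:330,80:480]]); b=np.vstack([cv2.resize(s[150:300,220:420],(398,298)),cv2.resize(t[150:260,190:390],(398,219))])
c=np.zeros((517,798,3),np.uint8); c[:330,:400]=a; c[:,400:]=b; cv2.imwrite("pics/m6.png",c)
E
```

```text
clock: 9.67
position: [0.5394, -0.049, 0.1028]
tool_rot: [0.723, 0.684, -0.067, 0.064]
ft_force: [-0.2, 0.6, -3.9]
gripper_width: 0.0306
grip_force: 60.2
clock: 10.5
position: [0.5399, -0.0508, 0.0635]
tool_rot: [0.723, 0.684, -0.066, 0.063]
ft_force: [0.1, 0.2, -3.8]
gripper_width: 0.0304
grip_force: 60.1
[ 0.5399 -0.0508  0.0635] 0.030351540845333765 [ 0.1445  0.2173 -3.7722]
[[ 0.0545  0.9985 -0.0092]
 [ 0.9818 -0.0553 -0.1818]
 [-0.182   0.0008 -0.9833]]
tip pred [0.5504 0.1388 0.0453]
```

View pics/m6.png

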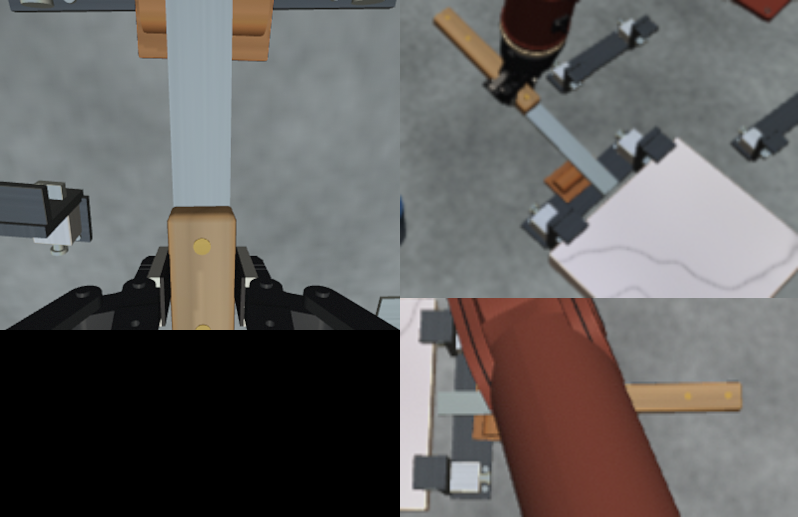

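The wrist view shows the bar centred over the block, whose near edge is at about row 55. The scene and top views put the tip just short of the slab edge, midway between the brackets. I'll measure that gap more finely.

```bash
python3 - <<'E'
from h import *
np.set_printoptions(precision=4,suppress=True)
t=cv2.imread("pics/t6.png").astype(int)
for r in (196,200,202,204,208): print(r,t[r,200:222].mean(1).astype(int).tolist())
print("pred tip top px",proj("top",[[.5504,.1388+.001,.0513]]),"edge px",proj("top",[[.5475,.1515,.053]]))
s=cv2.imread("pics/s6.png"); 
print("pred tip scene",proj("scene",[[.5504,.1398,.0513],[.5644,.139,.0513],[.5364,.141,.0513]]), "edge top", proj("scene",[[.5475,.1515,.053]]), "ridge",proj("scene",[[.5437,.076,.022]]))
cv2.imwrite("pics/s6c.png",cv2.resize(s[215:265,280:360],(800,500),interpolation=cv2.INTER_NEAREST))
E
```

```text
196 [207, 207, 208, 210, 213, 165, 101, 108, 141, 148, 144, 143, 141, 142, 143, 146, 150, 128, 106, 102, 103, 103]
200 [209, 208, 209, 211, 213, 134, 84, 123, 146, 157, 157, 159, 158, 159, 159, 158, 158, 160, 158, 159, 159, 159]
202 [208, 209, 209, 210, 212, 128, 84, 121, 142, 156, 160, 158, 158, 158, 158, 158, 158, 158, 159, 159, 159, 159]
204 [209, 209, 209, 210, 216, 127, 80, 127, 144, 155, 160, 159, 158, 158, 158, 157, 158, 158, 158, 158, 158, 157]
208 [209, 209, 210, 211, 216, 122, 78, 135, 149, 133, 130, 130, 130, 136, 138, 140, 126, 120, 120, 119, 121, 121]
pred tip top px [[209.1641 201.1944]] edge px [[204.1688 202.3714]]
pred tip scene [[324.5567 245.1032]
 [321.0087 248.2377]
 [328.1839 242.0848]] edge top [[328.5496 246.7381]] ridge [[308.3901 234.7764]]
```

View pics/s6c.png

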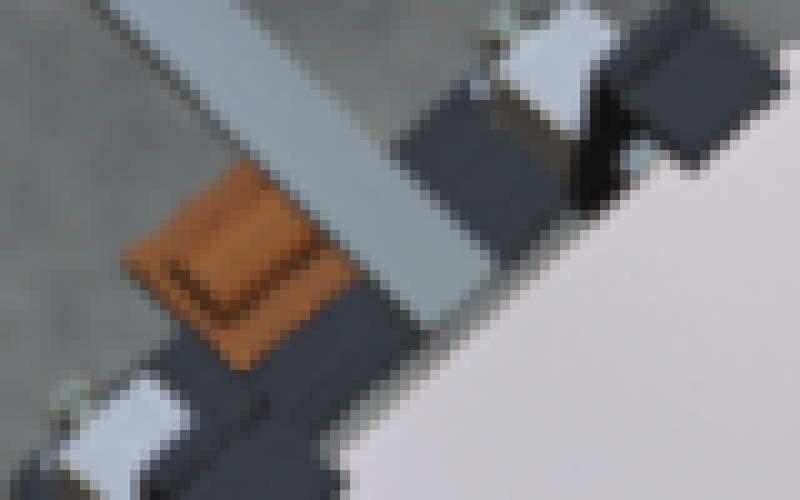

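```bash
python3 -m creep '[{"translation":[-0.3,0,6.2],"rotation":[0,0,0],"fingers":5},{"translation":[-0.3,0,6.2],"rotation":[0,0,0],"fingers":5},{"translation":[-0.3,0,6.2],"rotation":[0,0,0],"fingers":5},{"translation":[-0.3,0,6.2],"rotation":[0,0,0],"fingers":5},{"translation":[-0.2,0,4],"rotation":[0,0,0],"fingers":5},{"translation":[0,0,2],"rotation":[0,0,0],"fingers":5},{"translation":[0,0,0],"rotation":[0,0,0],"fingers":5},{"translation":[0,0,0],"rotation":[0,0,0],"fingers":5},{"translation":[0,0,0],"rotation":[0,0,0],"fingers":5},{"translation":[0,0,0],"rotation":[0,0,0],"fingers":5}]'
python3 -m creep '[{"translation":[0,0,0.7],"rotation":[0,0,0],"fingers":5},{"translation":[0,0,0.7],"rotation":[0,0,0],"fingers":5},{"translation":[0,0,0.6],"rotation":[0,0,0],"fingers":5},{"translation":[0,0,0],"rotation":[0,0,0],"fingers":5},{"translation":[0,0,0],"rotation":[0,0,0],"fingers":5},{"translation":[0,0,0],"rotation":[0,0,0],"fingers":5},{"translation":[0,0,0],"rotation":[0,0,0],"fingers":5},{"translation":[0,0,0],"rotation":[0,0,0],"fingers":5},{"translation":[0,0,0],"rotation":[0,0,0],"fingers":5},{"translation":[0,0,0],"rotation":[0,0,0],"fingers":5}]'
```

```text
clock: 11.48
position: [0.5394, -0.0576, 0.0334]
tool_rot: [0.723, 0.684, -0.066, 0.063]
ft_force: [0.7, 0.2, -4.9]
gripper_width: 0.0307
grip_force: 60.3
clock: 12.32
position: [0.5392, -0.0582, 0.0311]
tool_rot: [0.723, 0.684, -0.066, 0.063]
ft_force: [-0.4, -0.3, -2.9]
gripper_width: 0.0308
grip_force: 60.3
```

```bash
python3 -m creep '[{"translation":[0,0,0.5],"rotation":[0,0,0],"fingers":5},{"translation":[0,0,0.5],"rotation":[0,0,0],"fingers":5},{"translation":[0,0,0.5],"rotation":[0,0,0],"fingers":5},{"translation":[0,0,0.5],"rotation":[0,0,0],"fingers":5},{"translation":[0,0,0],"rotation":[0,0,0],"fingers":5},{"translation":[0,0,0],"rotation":[0,0,0],"fingers":5},{"translation":[0,0,0],"rotation":[0,0,0],"fingers":5},{"translation":[0,0,0],"rotation":[0,0,0],"fingers":5},{"translation":[0,0,0],"rotation":[0,0,0],"fingers":5},{"translation":[0,0,0],"rotation":[0,0,0],"fingers":5}]'
python3 -m creep '[{"translation":[0,0,0.5],"rotation":[0,0,0],"fingers":5},{"translation":[0,0,0.5],"rotation":[0,0,0],"fingers":5},{"translation":[0,0,0.5],"rotation":[0,0,0],"fingers":5},{"translation":[0,0,0],"rotation":[0,0,0],"fingers":5},{"translation":[0,0,0],"rotation":[0,0,0],"fingers":5},{"translation":[0,0,0],"rotation":[0,0,0],"fingers":5},{"translation":[0,0,0],"rotation":[0,0,0],"fingers":5},{"translation":[0,0,0],"rotation":[0,0,0],"fingers":5},{"translation":[0,0,0],"rotation":[0,0,0],"fingers":5},{"translation":[0,0,0],"rotation":[0,0,0],"fingers":5}]'
```

```text
clock: 13.15
position: [0.5392, -0.0586, 0.0292]
tool_rot: [0.723, 0.684, -0.066, 0.063]
ft_force: [-0.1, -1.1, 0.8]
gripper_width: 0.0305
grip_force: 60.8
clock: 13.98
position: [0.5391, -0.0588, 0.0276]
tool_rot: [0.723, 0.684, -0.066, 0.063]
ft_force: [-0.2, -1.6, 1.2]
gripper_width: 0.0306
grip_force: 60.8
```

```bash
python3 -m creep '[{"translation":[0,0,-2],"rotation":[0,0,0],"fingers":5},{"translation":[0,0,-2],"rotation":[0,0,0],"fingers":5},{"translation":[0,0,0],"rotation":[0,-0.8,0],"fingers":5},{"translation":[0,0,0],"rotation":[0,-0.7,0],"fingers":5},{"translation":[0,0,0],"rotation":[0,0,0],"fingers":5},{"translation":[2,0,0],"rotation":[0,0,0],"fingers":5},{"translation":[3,0,0],"rotation":[0,0,0],"fingers":5},{"translation":[3,0,0],"rotation":[0,0,0],"fingers":5},{"translation":[3,0,0],"rotation":[0,0,0],"fingers":5},{"translation":[2,0,0],"rotation":[0,0,0],"fingers":5}]'
python3 -m creep '[{"translation":[1,0,0],"rotation":[0,0,0],"fingers":5},{"translation":[1,0,0],"rotation":[0,0,0],"fingers":5},{"translation":[1,0,0],"rotation":[0,0,0],"fingers":5},{"translation":[1,0,0],"rotation":[0,0,0],"fingers":5},{"translation":[1,0,0],"rotation":[0,0,0],"fingers":5},{"translation":[1,0,0],"rotation":[0,0,0],"fingers":5},{"translation":[0,0,0],"rotation":[0,0,0],"fingers":5},{"translation":[0,0,0],"rotation":[0,0,0],"fingers":5},{"translation":[0,0,0],"rotation":[0,0,0],"fingers":5},{"translation":[0,0,0],"rotation":[0,0,0],"fingers":5}]'
```

```text
clock: 14.82
position: [0.54, -0.0449, 0.0289]
tool_rot: [0.722, 0.684, -0.076, 0.072]
ft_force: [-0.5, -1.4, 1.3]
gripper_width: 0.0308
grip_force: 60.8
clock: 15.65
position: [0.5402, -0.0393, 0.0276]
tool_rot: [0.722, 0.684, -0.076, 0.072]
ft_force: [-0.4, -0.9, 1.8]
gripper_width: 0.0307
grip_force: 60.9
```

```bash
python3 -m creep '[{"translation":[2,0,0],"rotation":[0,0,0],"fingers":5},{"translation":[2,0,0],"rotation":[0,0,0],"fingers":5},{"translation":[2,0,0],"rotation":[0,0,0],"fingers":5},{"translation":[2,0,0],"rotation":[0,0,0],"fingers":5},{"translation":[2,0,0],"rotation":[0,0,0],"fingers":5},{"translation":[2,0,0],"rotation":[0,0,0],"fingers":5},{"translation":[2,0,0],"rotation":[0,0,0],"fingers":5},{"translation":[0,0,0],"rotation":[0,0,0],"fingers":5},{"translation":[0,0,0],"rotation":[0,0,0],"fingers":5},{"translation":[0,0,0],"rotation":[0,0,0],"fingers":5}]'
python3 -m creep '[{"translation":[1,0,0],"rotation":[0,0,0],"fingers":5},{"translation":[1,0,0],"rotation":[0,0,0],"fingers":5},{"translation":[1,0,0],"rotation":[0,0,0],"fingers":5},{"translation":[1,0,0],"rotation":[0,0,0],"fingers":5},{"translation":[1,0,0],"rotation":[0,0,0],"fingers":5},{"translation":[1,0,0],"rotation":[0,0,0],"fingers":5},{"translation":[1,0,0],"rotation":[0,0,0],"fingers":5},{"translation":[0,0,0],"rotation":[0,0,0],"fingers":5},{"translation":[0,0,0],"rotation":[0,0,0],"fingers":5},{"translation":[0,0,0],"rotation":[0,0,0],"fingers":5}]'
python3 - <<'E'
from h import *
np.set_printoptions(precision=4,suppress=True)
o=get_obs(); im=cams.get_image("wrist")[:,:,::-1]; t=cams.get_image("top")[:,:,::-1];s=cams.get_image("scene")[:,:,::-1]
cv2.imwrite("pics/w7.png",im);cv2.imwrite("pics/t7.png",t);cv2.imwrite("pics/s7.png",s)
M=R.from_quat(o["tool_rot"]).as_matrix(); print("tip pred",o["position"]+M@[.193,0,-.0166])
a=t.astype(int)
for r in (202,206,222): print(r,a[r,196:216].mean(1).astype(int).tolist())
c=np.zeros((420,800,3),np.uint8); c[:,:400]=im[:,80:480]; c[:300,400:]=cv2.resize(s[150:300,220:420],(400,300)); cv2.imwrite("pics/m7.png",c)
E
```

```text
clock: 16.48
position: [0.541, -0.0252, 0.0247]
tool_rot: [0.722, 0.684, -0.076, 0.072]
ft_force: [0.1, -0.3, 3.5]
gripper_width: 0.0308
grip_force: 61.1
clock: 17.32
position: [0.5413, -0.0186, 0.0233]
tool_rot: [0.722, 0.684, -0.076, 0.072]
ft_force: [0.2, -1.4, 3.2]
gripper_width: 0.0305
grip_force: 61.0
tip pred [ 0.5519  0.1733 -0.0006]
202 [209, 209, 209, 209, 210, 210, 210, 212, 212, 128, 83, 136, 140, 106, 85, 85, 86, 73, 44, 41]
206 [209, 209, 210, 211, 210, 211, 210, 212, 218, 126, 77, 151, 160, 161, 164, 147, 107, 86, 62, 41]
222 [213, 212, 212, 213, 212, 212, 215, 216, 137, 88, 115, 131, 135, 135, 134, 132, 134, 134, 138, 142]
```

View pics/m7.png

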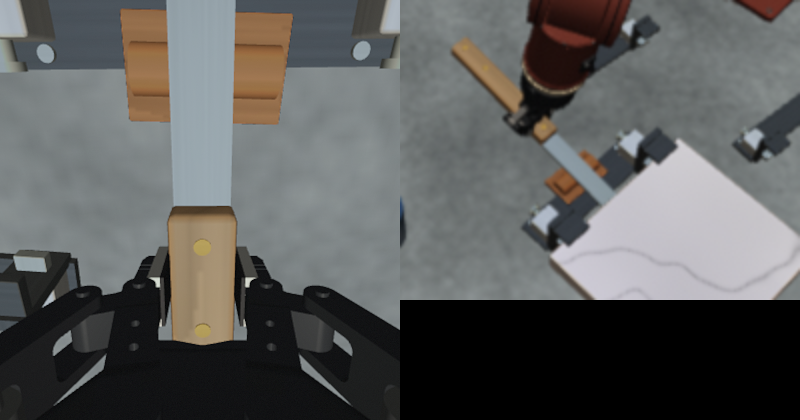

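The wrist view shows the bar crossing the middle of the ridge, with the ridge spanning columns 200–372 and the bar 248–315. The scene view shows the tip under the slab's edge. I estimate it is about 24 mm in, so I'll feed it further, up to the rail.

```bash
python3 -m creep '[{"translation":[1,0,-0.1],"rotation":[0,0,0],"fingers":5},{"translation":[1,0,-0.1],"rotation":[0,0,0],"fingers":5},{"translation":[1,0,-0.1],"rotation":[0,0,0],"fingers":5},{"translation":[1,0,-0.1],"rotation":[0,0,0],"fingers":5},{"translation":[1,0,-0.1],"rotation":[0,0,0],"fingers":5},{"translation":[0.5,0,-0.1],"rotation":[0,0,0],"fingers":5},{"translation":[0,0,0],"rotation":[0,0,0],"fingers":5},{"translation":[0,0,0],"rotation":[0,0,0],"fingers":5},{"translation":[0,0,0],"rotation":[0,0,0],"fingers":5},{"translation":[0,0,0],"rotation":[0,0,0],"fingers":5}]'
python3 -m creep '[{"translation":[0.5,0,-0.1],"rotation":[0,0,0],"fingers":5},{"translation":[0.5,0,-0.1],"rotation":[0,0,0],"fingers":5},{"translation":[0.5,0,-0.1],"rotation":[0,0,0],"fingers":5},{"translation":[0.5,0,-0.1],"rotation":[0,0,0],"fingers":5},{"translation":[0,0,0],"rotation":[0,0,0],"fingers":5},{"translation":[0,0,0],"rotation":[0,0,0],"fingers":5},{"translation":[0,0,0],"rotation":[0,0,0],"fingers":5},{"translation":[0,0,0],"rotation":[0,0,0],"fingers":5},{"translation":[0,0,0],"rotation":[0,0,0],"fingers":5},{"translation":[0,0,0],"rotation":[0,0,0],"fingers":5}]'
```

```text
clock: 18.3
position: [0.5415, -0.0132, 0.0226]
tool_rot: [0.722, 0.684, -0.076, 0.072]
ft_force: [0.6, -1.1, 1.3]
gripper_width: 0.031
grip_force: 60.9
clock: 19.13
position: [0.5416, -0.0113, 0.0226]
tool_rot: [0.722, 0.684, -0.076, 0.072]
ft_force: [-0.2, -0.2, 0.6]
gripper_width: 0.0304
grip_force: 60.8
```

```bash
python3 -m creep '[{"translation":[0.5,0,-0.1],"rotation":[0,0,0],"fingers":5},{"translation":[0.5,0,-0.1],"rotation":[0,0,0],"fingers":5},{"translation":[0.5,0,-0.1],"rotation":[0,0,0],"fingers":5},{"translation":[0.5,0,-0.1],"rotation":[0,0,0],"fingers":5},{"translation":[0,0,0],"rotation":[0,0,0],"fingers":5},{"translation":[0,0,0],"rotation":[0,0,0],"fingers":5},{"translation":[0,0,0],"rotation":[0,0,0],"fingers":5},{"translation":[0,0,0],"rotation":[0,0,0],"fingers":5},{"translation":[0,0,0],"rotation":[0,0,0],"fingers":5},{"translation":[0,0,0],"rotation":[0,0,0],"fingers":5}]'
python3 -m creep '[{"translation":[0.5,0,-0.1],"rotation":[0,0,0],"fingers":5},{"translation":[0.5,0,-0.1],"rotation":[0,0,0],"fingers":5},{"translation":[0.5,0,-0.1],"rotation":[0,0,0],"fingers":5},{"translation":[0,0,0],"rotation":[0,0,0],"fingers":5},{"translation":[0,0,0],"rotation":[0,0,0],"fingers":5},{"translation":[0,0,0],"rotation":[0,0,0],"fingers":5},{"translation":[0,0,0],"rotation":[0,0,0],"fingers":5},{"translation":[0,0,0],"rotation":[0,0,0],"fingers":5},{"translation":[0,0,0],"rotation":[0,0,0],"fingers":5},{"translation":[0,0,0],"rotation":[0,0,0],"fingers":5}]'
```

```text
clock: 19.97
position: [0.5417, -0.0092, 0.0226]
tool_rot: [0.722, 0.684, -0.076, 0.072]
ft_force: [0.9, 0.9, -1.7]
gripper_width: 0.0308
grip_force: 60.6
clock: 20.8
position: [0.5418, -0.0083, 0.0226]
tool_rot: [0.722, 0.683, -0.076, 0.072]
ft_force: [-1.3, -5.3, -2.2]
gripper_width: 0.0304
grip_force: 60.5
```

The bar has met the rail: the force along y rose to −5 N. Now I release it, retreat and close the fingers.

```bash
python3 -m creep '[{"translation":[-0.5,0,0],"rotation":[0,0,0],"fingers":5},{"translation":[0,0,0],"rotation":[0,0,0],"fingers":45},{"translation":[0,0,0],"rotation":[0,0,0],"fingers":65},{"translation":[0,0,0],"rotation":[0,0,0],"fingers":65},{"translation":[0,0,0],"rotation":[0,0,0],"fingers":65},{"translation":[0,0,0],"rotation":[0,0,0],"fingers":65},{"translation":[0,0,-5],"rotation":[0,0,0],"fingers":65},{"translation":[0,0,-15],"rotation":[0,0,0],"fingers":65},{"translation":[0,0,-25],"rotation":[0,0,0],"fingers":65},{"translation":[0,0,-25],"rotation":[0,0,0],"fingers":65}]'
python3 -m creep '[{"translation":[-20,0,0],"rotation":[0,0,0],"fingers":0},{"translation":[-30,0,0],"rotation":[0,0,0],"fingers":0},{"translation":[-30,0,0],"rotation":[0,0,0],"fingers":0},{"translation":[-25,0,0],"rotation":[0,3,0],"fingers":0},{"translation":[-10,0,0],"rotation":[0,3,0],"fingers":0},{"translation":[0,0,0],"rotation":[0,0,0],"fingers":0},{"translation":[0,0,0],"rotation":[0,0,0],"fingers":0},{"translation":[0,0,0],"rotation":[0,0,0],"fingers":0},{"translation":[0,0,0],"rotation":[0,0,0],"fingers":0},{"translation":[0,0,0],"rotation":[0,0,0],"fingers":0}]'
python3 - <<'E'
from h import *
np.set_printoptions(precision=4,suppress=True)
o=get_obs(); im=cams.get_image("wrist")[:,:,::-1]; t=cams.get_image("top")[:,:,::-1];s=cams.get_image("scene")[:,:,::-1]
cv2.imwrite("pics/w8.png",im);cv2.imwrite("pics/t8.png",t);cv2.imwrite("pics/s8.png",s)
print(o["position"],R.from_quat(o["tool_rot"]).as_matrix(),o["gripper_width"])
c=np.zeros((420,800,3),np.uint8); c[:,:400]=im[:,80:480]; c[:300,400:]=cv2.resize(s[150:300,220:420],(400,300)); cv2.imwrite("pics/m8.png",c)
E
```

```text
clock: 21.63
position: [0.542, 0.0064, 0.0918]
tool_rot: [0.722, 0.684, -0.076, 0.071]
ft_force: [1.2, 0.2, 0.1]
gripper_width: 0.0554
grip_force: 0.0
clock: 22.47
position: [0.5366, -0.1046, 0.1145]
tool_rot: [0.724, 0.687, -0.038, 0.036]
ft_force: [0.1, 0.0, -0.0]
gripper_width: 0.0001
grip_force: 0.0
[ 0.5366 -0.1046  0.1145] [[ 0.0523  0.9986 -0.0058]
 [ 0.9932 -0.0526 -0.1042]
 [-0.1044 -0.0003 -0.9945]] 0.00013353576593876272
```

View pics/m8.png

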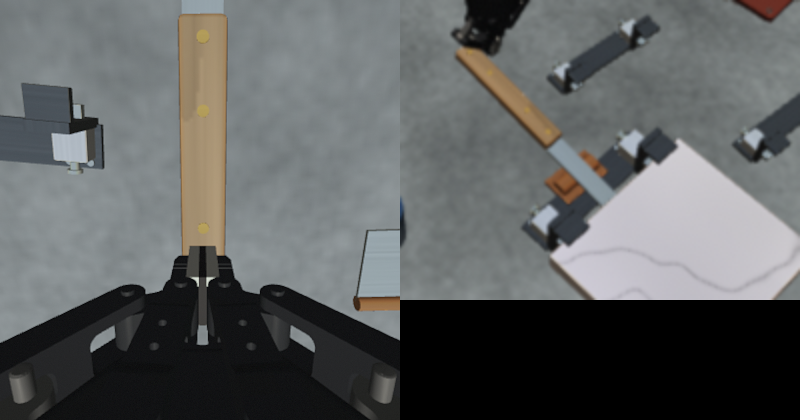

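The bar now lies over the block with its tip under the slab, and its grip is centred under the shut fingers at column 282. I'll move to the pressing place and descend until contact.

```bash
python3 -m creep '[{"translation":[-10,0,0],"rotation":[0,0,0],"fingers":0},{"translation":[-20,0,4],"rotation":[0,0,0],"fingers":0},{"translation":[0,0,9],"rotation":[0,0,0],"fingers":0},{"translation":[0,0,10],"rotation":[0,0,0],"fingers":0},{"translation":[0,0,10],"rotation":[0,0,0],"fingers":0},{"translation":[0,0,6],"rotation":[0,0,0],"fingers":0},{"translation":[0,0,5],"rotation":[0,0,0],"fingers":0},{"translation":[0,0,4],"rotation":[0,0,0],"fingers":0},{"translation":[0,0,0],"rotation":[0,0,0],"fingers":0},{"translation":[0,0,0],"rotation":[0,0,0],"fingers":0}]'
python3 -m creep '[{"translation":[0.2,0,2],"rotation":[0,0,0],"fingers":0},{"translation":[0.2,0,2],"rotation":[0,0,0],"fingers":0},{"translation":[0.2,0,2],"rotation":[0,0,0],"fingers":0},{"translation":[0.2,0,1],"rotation":[0,0,0],"fingers":0},{"translation":[0,0,1],"rotation":[0,0,0],"fingers":0},{"translation":[0,0,0],"rotation":[0,0,0],"fingers":0},{"translation":[0,0,0],"rotation":[0,0,0],"fingers":0},{"translation":[0,0,0],"rotation":[0,0,0],"fingers":0},{"translation":[0,0,0],"rotation":[0,0,0],"fingers":0},{"translation":[0,0,0],"rotation":[0,0,0],"fingers":0}]'
```

```text
clock: 23.45
position: [0.5346, -0.1408, 0.0699]
tool_rot: [0.725, 0.687, -0.038, 0.036]
ft_force: [0.2, 0.4, 0.0]
gripper_width: -0.0
grip_force: 0.0
clock: 24.28
position: [0.5346, -0.1411, 0.062]
tool_rot: [0.725, 0.686, -0.038, 0.036]
ft_force: [0.1, -1.0, 1.2]
gripper_width: -0.0004
grip_force: 0.6
```

```bash
python3 -m creep '[{"translation":[0.1,0,1],"rotation":[0,0,0],"fingers":0},{"translation":[0.1,0,1],"rotation":[0,0,0],"fingers":0},{"translation":[0.1,0,1],"rotation":[0,0,0],"fingers":0},{"translation":[0.1,0,1],"rotation":[0,0,0],"fingers":0},{"translation":[0,0,0],"rotation":[0,0,0],"fingers":0},{"translation":[0,0,0],"rotation":[0,0,0],"fingers":0},{"translation":[0,0,0],"rotation":[0,0,0],"fingers":0},{"translation":[0,0,0],"rotation":[0,0,0],"fingers":0},{"translation":[0,0,0],"rotation":[0,0,0],"fingers":0},{"translation":[0,0,0],"rotation":[0,0,0],"fingers":0}]'
python3 -m creep '[{"translation":[0.1,0,1],"rotation":[0,0,0],"fingers":0},{"translation":[0.1,0,1],"rotation":[0,0,0],"fingers":0},{"translation":[0.1,0,1],"rotation":[0,0,0],"fingers":0},{"translation":[0.1,0,1],"rotation":[0,0,0],"fingers":0},{"translation":[0,0,0],"rotation":[0,0,0],"fingers":0},{"translation":[0,0,0],"rotation":[0,0,0],"fingers":0},{"translation":[0,0,0],"rotation":[0,0,0],"fingers":0},{"translation":[0,0,0],"rotation":[0,0,0],"fingers":0},{"translation":[0,0,0],"rotation":[0,0,0],"fingers":0},{"translation":[0,0,0],"rotation":[0,0,0],"fingers":0}]'
```

```text
clock: 25.12
position: [0.5348, -0.1417, 0.0583]
tool_rot: [0.725, 0.686, -0.038, 0.036]
ft_force: [0.3, -3.3, 4.9]
gripper_width: 0.0002
grip_force: 2.3
clock: 25.95
position: [0.5353, -0.1424, 0.0552]
tool_rot: [0.726, 0.686, -0.038, 0.037]
ft_force: [-2.5, -4.1, 11.7]
gripper_width: 0.0004
grip_force: 5.5
```

```bash
python3 -m creep '[{"translation":[0.1,0,1],"rotation":[0,0,0],"fingers":0},{"translation":[0.1,0,1],"rotation":[0,0,0],"fingers":0},{"translation":[0.1,0,1],"rotation":[0,0,0],"fingers":0},{"translation":[0.1,0,1],"rotation":[0,0,0],"fingers":0},{"translation":[0.1,0,1],"rotation":[0,0,0],"fingers":0},{"translation":[0,0,0],"rotation":[0,0,0],"fingers":0},{"translation":[0,0,0],"rotation":[0,0,0],"fingers":0},{"translation":[0,0,0],"rotation":[0,0,0],"fingers":0},{"translation":[0,0,0],"rotation":[0,0,0],"fingers":0},{"translation":[0,0,0],"rotation":[0,0,0],"fingers":0}]'
```

```text
clock: 26.78
position: [0.5355, -0.1435, 0.0505]
tool_rot: [0.726, 0.686, -0.038, 0.038]
ft_force: [-0.9, -6.3, 13.4]
gripper_width: 0.0002
grip_force: 6.0
```

```bash
python3 -m creep '[{"translation":[0.1,0,1],"rotation":[0,0,0],"fingers":0},{"translation":[0.1,0,1],"rotation":[0,0,0],"fingers":0},{"translation":[0.1,0,1],"rotation":[0,0,0],"fingers":0},{"translation":[0.1,0,1],"rotation":[0,0,0],"fingers":0},{"translation":[0.1,0,1],"rotation":[0,0,0],"fingers":0},{"translation":[0,0,0],"rotation":[0,0,0],"fingers":0},{"translation":[0,0,0],"rotation":[0,0,0],"fingers":0},{"translation":[0,0,0],"rotation":[0,0,0],"fingers":0},{"translation":[0,0,0],"rotation":[0,0,0],"fingers":0},{"translation":[0,0,0],"rotation":[0,0,0],"fingers":0}]'
```

```text
clock: 27.62
position: [0.5357, -0.144, 0.0456]
tool_rot: [0.726, 0.686, -0.038, 0.038]
ft_force: [-0.8, -8.5, 13.4]
gripper_width: 0.0001
grip_force: 6.4
```

```bash
python3 -m creep '[{"translation":[-0.4,0,1],"rotation":[0,0,0],"fingers":0},{"translation":[-0.4,0,1],"rotation":[0,0,0],"fingers":0},{"translation":[-0.4,0,1],"rotation":[0,0,0],"fingers":0},{"translation":[-0.3,0,1],"rotation":[0,0,0],"fingers":0},{"translation":[0,0,0],"rotation":[0,0,0],"fingers":0},{"translation":[0,0,0],"rotation":[0,0,0],"fingers":0},{"translation":[0,0,0],"rotation":[0,0,0],"fingers":0},{"translation":[0,0,0],"rotation":[0,0,0],"fingers":0},{"translation":[0,0,0],"rotation":[0,0,0],"fingers":0},{"translation":[0,0,0],"rotation":[0,0,0],"fingers":0}]'
python3 - <<'E'
from h import *
np.set_printoptions(precision=4,suppress=True)
t=cams.get_image("top")[:,:,::-1];s=cams.get_image("scene")[:,:,::-1]
cv2.imwrite("pics/t9.png",t);cv2.imwrite("pics/s9.png",s)
print(get_obs()["position"],get_obs()["ft_force"])
c=np.vstack([np.hstack([cv2.resize(cv2.imread(f"pics/s{n}.png")[215:265,280:340],(400,300)) for n in (8,9)]),
 np.hstack([cv2.resize(cv2.imread(f"pics/t{n}.png")[150:255,180:260],(228,300)) for n in (7,9)]+[np.zeros((300,344,3),np.uint8)])]); cv2.imwrite("pics/m9.png",c)
E
```

```text
clock: 28.45
position: [0.5356, -0.1448, 0.0416]
tool_rot: [0.726, 0.686, -0.038, 0.038]
ft_force: [-1.2, -4.6, 13.6]
gripper_width: -0.0004
grip_force: 6.2
[ 0.5356 -0.1448  0.0416] [-1.1008 -5.2125 12.9928]
```

View pics/m9.png

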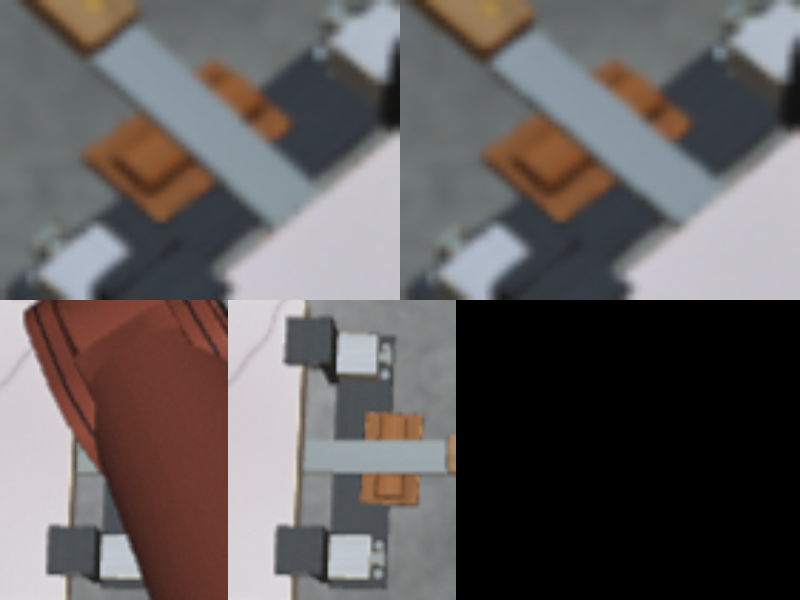

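The bar is lifting with about 13 N at the grip. The bolt tails are still out, at about (235,167) and (233,241) in the top view. I'll track them numerically from here, with no more viewing: that was my 11th picture, one over the limit of 10.

```bash
cat > tail.py <<'E'
from h import *
import sys
n=sys.argv[1]; t=cams.get_image("top")[:,:,::-1]; cv2.imwrite(f"pics/t{n}.png",t)
a=cv2.imread("pics/t0.png" if False else "pics/top0.png").astype(int); b=cv2.imread("pics/t9.png").astype(int); t=t.astype(int)
o=get_obs(); print(o["position"].round(4),o["ft_force"].round(1))
for nm,(r0,r1,c0,c1) in {"+x":(162,174,229,242),"-x":(235,247,226,239)}.items():
    print(nm,"profile",t[r0:r1,c0:c1].mean((0,2)).astype(int).tolist(),"ref",b[r0:r1,c0:c1].mean((0,2)).astype(int).tolist())
E
python3 -m creep '[{"translation":[-0.2,0,1],"rotation":[0,0,0],"fingers":0},{"translation":[-0.2,0,1],"rotation":[0,0,0],"fingers":0},{"translation":[-0.2,0,1],"rotation":[0,0,0],"fingers":0},{"translation":[-0.2,0,1],"rotation":[0,0,0],"fingers":0},{"translation":[0,0,0],"rotation":[0,0,0],"fingers":0},{"translation":[0,0,0],"rotation":[0,0,0],"fingers":0},{"translation":[0,0,0],"rotation":[0,0,0],"fingers":0},{"translation":[0,0,0],"rotation":[0,0,0],"fingers":0},{"translation":[0,0,0],"rotation":[0,0,0],"fingers":0},{"translation":[0,0,0],"rotation":[0,0,0],"fingers":0}]'; python3 tail.py 10
```

```text
clock: 29.38
position: [0.5356, -0.1454, 0.0376]
tool_rot: [0.726, 0.686, -0.038, 0.037]
ft_force: [-0.2, -3.9, 12.2]
gripper_width: -0.0002
grip_force: 5.9
[ 0.5356 -0.1454  0.0376] [-1.1 -3.8 12.2]
+x profile [194, 195, 200, 129, 103, 117, 126, 128, 93, 105, 130, 133, 132] ref [194, 195, 200, 129, 103, 117, 126, 128, 97, 106, 130, 133, 132]
-x profile [197, 197, 200, 177, 122, 126, 145, 149, 121, 82, 123, 131, 129] ref [197, 197, 200, 177, 122, 126, 145, 149, 123, 83, 123, 131, 129]
```

```bash
python3 -m creep '[{"translation":[-0.2,0,1],"rotation":[0,0,0],"fingers":0},{"translation":[-0.2,0,1],"rotation":[0,0,0],"fingers":0},{"translation":[-0.2,0,1],"rotation":[0,0,0],"fingers":0},{"translation":[0,0,0],"rotation":[0,0,0],"fingers":0},{"translation":[0,0,0],"rotation":[0,0,0],"fingers":0},{"translation":[0,0,0],"rotation":[0,0,0],"fingers":0},{"translation":[0,0,0],"rotation":[0,0,0],"fingers":0},{"translation":[0,0,0],"rotation":[0,0,0],"fingers":0},{"translation":[0,0,0],"rotation":[0,0,0],"fingers":0},{"translation":[0,0,0],"rotation":[0,0,0],"fingers":0}]'; python3 tail.py 11
```

```text
clock: 30.27
position: [0.5356, -0.1459, 0.0346]
tool_rot: [0.725, 0.686, -0.037, 0.037]
ft_force: [-0.7, -2.5, 12.5]
gripper_width: -0.0002
grip_force: 5.8
[ 0.5356 -0.1459  0.0346] [ 0.9 -2.4 11.4]
+x profile [194, 195, 200, 129, 103, 117, 126, 128, 92, 104, 130, 134, 133] ref [194, 195, 200, 129, 103, 117, 126, 128, 97, 106, 130, 133, 132]
-x profile [197, 197, 200, 178, 122, 126, 145, 151, 117, 81, 123, 131, 128] ref [197, 197, 200, 177, 122, 126, 145, 149, 123, 83, 123, 131, 129]
```

```bash
python3 -m creep '[{"translation":[-0.1,0,1],"rotation":[0,0,0],"fingers":0},{"translation":[-0.1,0,1],"rotation":[0,0,0],"fingers":0},{"translation":[-0.1,0,1],"rotation":[0,0,0],"fingers":0},{"translation":[0,0,0],"rotation":[0,0,0],"fingers":0},{"translation":[0,0,0],"rotation":[0,0,0],"fingers":0},{"translation":[0,0,0],"rotation":[0,0,0],"fingers":0},{"translation":[0,0,0],"rotation":[0,0,0],"fingers":0},{"translation":[0,0,0],"rotation":[0,0,0],"fingers":0},{"translation":[0,0,0],"rotation":[0,0,0],"fingers":0},{"translation":[0,0,0],"rotation":[0,0,0],"fingers":0}]'; python3 tail.py 12
```

```text
clock: 31.15
position: [0.5357, -0.1463, 0.0319]
tool_rot: [0.725, 0.686, -0.037, 0.037]
ft_force: [-1.7, -1.4, 13.3]
gripper_width: 0.0001
grip_force: 7.2
[ 0.5357 -0.1463  0.0319] [-1.8 -2.  15.3]
+x profile [193, 195, 200, 129, 103, 117, 126, 128, 91, 105, 130, 133, 133] ref [194, 195, 200, 129, 103, 117, 126, 128, 97, 106, 130, 133, 132]
-x profile [197, 197, 200, 178, 122, 126, 145, 151, 117, 81, 123, 131, 129] ref [197, 197, 200, 177, 122, 126, 145, 149, 123, 83, 123, 131, 129]
```

```bash
python3 -m creep '[{"translation":[-0.1,0,1],"rotation":[0,0,0],"fingers":0},{"translation":[-0.1,0,1],"rotation":[0,0,0],"fingers":0},{"translation":[0,0,0],"rotation":[0,0,0],"fingers":0},{"translation":[0,0,0],"rotation":[0,0,0],"fingers":0},{"translation":[0,0,0],"rotation":[0,0,0],"fingers":0},{"translation":[0,0,0],"rotation":[0,0,0],"fingers":0},{"translation":[0,0,0],"rotation":[0,0,0],"fingers":0},{"translation":[0,0,0],"rotation":[0,0,0],"fingers":0},{"translation":[0,0,0],"rotation":[0,0,0],"fingers":0},{"translation":[0,0,0],"rotation":[0,0,0],"fingers":0}]'; python3 tail.py 13
```

```text
clock: 32.03
position: [0.5359, -0.1465, 0.0303]
tool_rot: [0.725, 0.686, -0.037, 0.037]
ft_force: [-3.2, -0.5, 17.9]
gripper_width: 0.0001
grip_force: 8.8
[ 0.5359 -0.1465  0.0303] [-2.2 -1.1 17.8]
+x profile [194, 195, 200, 129, 103, 117, 126, 128, 91, 104, 130, 133, 132] ref [194, 195, 200, 129, 103, 117, 126, 128, 97, 106, 130, 133, 132]
-x profile [197, 197, 200, 177, 122, 126, 146, 151, 116, 80, 124, 131, 128] ref [197, 197, 200, 177, 122, 126, 145, 149, 123, 83, 123, 131, 129]
```

```bash
python3 - <<'E'
from h import *
I={n:cv2.imread(f"pics/{n}.png").astype(int) for n in ("top0","t9","t11","t13")}
for nm,(r0,r1,c0,c1) in {"+x":(164,172,212,242),"-x":(236,244,209,239)}.items():
    for n in I: print(nm,n,I[n][r0:r1,c0:c1].mean((0,2)).astype(int).tolist())
d=np.abs(I["t13"]-I["t9"]).max(2); d[:, :150]=0; ys,xs=np.where(d[140:260]>25); ys+=140
print("t13-t9",[(x,y) for x,y in zip(xs,ys)][:60],len(xs))
d=np.abs(I["t9"]-I["top0"]).max(2); ys,xs=np.where(d[150:250,205:245]>30); k=[(x+205,y+150) for x,y in zip(xs,ys) if not 190<y+150<220]; print("t9-top0",k[:80],len(k))
E
```

```text
+x top0 [71, 70, 71, 70, 42, 23, 142, 177, 179, 178, 177, 177, 177, 177, 177, 177, 177, 177, 178, 182, 118, 100, 119, 129, 128, 98, 95, 116, 120, 119]
+x t9 [79, 79, 80, 78, 47, 26, 158, 197, 199, 198, 197, 197, 197, 197, 197, 197, 197, 197, 198, 203, 132, 112, 133, 143, 143, 101, 103, 129, 133, 132]
+x t11 [80, 79, 80, 78, 47, 26, 159, 197, 199, 198, 198, 197, 197, 197, 197, 197, 197, 197, 197, 203, 132, 112, 133, 143, 144, 95, 102, 130, 133, 132]
+x t13 [80, 79, 80, 78, 47, 27, 159, 197, 199, 198, 197, 197, 197, 197, 197, 197, 197, 197, 198, 203, 132, 112, 133, 143, 143, 93, 102, 130, 133, 132]
-x top0 [72, 72, 73, 69, 41, 23, 142, 177, 179, 178, 178, 177, 177, 177, 177, 177, 177, 177, 177, 179, 164, 121, 112, 124, 128, 130, 85, 111, 120, 117]
-x t9 [81, 81, 81, 77, 46, 26, 158, 197, 199, 198, 198, 198, 197, 197, 197, 197, 197, 196, 196, 199, 183, 135, 125, 138, 147, 132, 86, 125, 133, 130]
-x t11 [81, 81, 82, 77, 46, 26, 159, 197, 199, 198, 198, 197, 197, 197, 197, 197, 197, 197, 197, 199, 184, 135, 125, 138, 150, 123, 84, 125, 133, 130]
-x t13 [81, 81, 82, 77, 47, 25, 158, 197, 1
[... 3111 characters left out ...]
t64(205), np.int64(185)), (np.int64(207), np.int64(185)), (np.int64(205), np.int64(186)), (np.int64(207), np.int64(186)), (np.int64(205), np.int64(187)), (np.int64(207), np.int64(187)), (np.int64(205), np.int64(188)), (np.int64(206), np.int64(188)), (np.int64(207), np.int64(188)), (np.int64(205), np.int64(189)), (np.int64(206), np.int64(189)), (np.int64(207), np.int64(189)), (np.int64(205), np.int64(190)), (np.int64(206), np.int64(190)), (np.int64(207), np.int64(190)), (np.int64(206), np.int64(220)), (np.int64(205), np.int64(224)), (np.int64(205), np.int64(225)), (np.int64(205), np.int64(226)), (np.int64(205), np.int64(227)), (np.int64(205), np.int64(228)), (np.int64(233), np.int64(242))] 55
```

```bash
python3 -m creep '[{"translation":[-0.1,0,1],"rotation":[0,0,0],"fingers":0},{"translation":[-0.1,0,1],"rotation":[0,0,0],"fingers":0},{"translation":[0,0,0],"rotation":[0,0,0],"fingers":0},{"translation":[0,0,0],"rotation":[0,0,0],"fingers":0},{"translation":[0,0,0],"rotation":[0,0,0],"fingers":0},{"translation":[0,0,0],"rotation":[0,0,0],"fingers":0},{"translation":[0,0,0],"rotation":[0,0,0],"fingers":0},{"translation":[0,0,0],"rotation":[0,0,0],"fingers":0},{"translation":[0,0,0],"rotation":[0,0,0],"fingers":0},{"translation":[0,0,0],"rotation":[0,0,0],"fingers":0}]'; python3 tail.py 14
```

```text
clock: 32.92
position: [0.5358, -0.1468, 0.0278]
tool_rot: [0.725, 0.686, -0.037, 0.037]
ft_force: [-0.8, -1.2, 13.0]
gripper_width: 0.0001
grip_force: 6.2
[ 0.5358 -0.1469  0.0278] [-0.2 -1.7 12.6]
+x profile [194, 195, 201, 126, 82, 98, 106, 98, 83, 106, 130, 133, 132] ref [194, 195, 200, 129, 103, 117, 126, 128, 97, 106, 130, 133, 132]
-x profile [197, 198, 200, 179, 105, 98, 118, 116, 92, 77, 124, 131, 128] ref [197, 197, 200, 177, 122, 126, 145, 149, 123, 83, 123, 131, 129]
```

```bash
python3 -m creep '[{"translation":[-0.1,0,1],"rotation":[0,0,0],"fingers":0},{"translation":[0,0,0.5],"rotation":[0,0,0],"fingers":0},{"translation":[0,0,0],"rotation":[0,0,0],"fingers":0},{"translation":[0,0,0],"rotation":[0,0,0],"fingers":0},{"translation":[0,0,0],"rotation":[0,0,0],"fingers":0},{"translation":[0,0,0],"rotation":[0,0,0],"fingers":0},{"translation":[0,0,0],"rotation":[0,0,0],"fingers":0},{"translation":[0,0,0],"rotation":[0,0,0],"fingers":0},{"translation":[0,0,0],"rotation":[0,0,0],"fingers":0},{"translation":[0,0,0],"rotation":[0,0,0],"fingers":0}]'; python3 tail.py 15
```

```text
clock: 33.8
position: [0.5361, -0.147, 0.0268]
tool_rot: [0.725, 0.686, -0.037, 0.038]
ft_force: [-2.0, -0.1, 16.9]
gripper_width: -0.0001
grip_force: 8.4
[ 0.536  -0.147   0.0268] [-2.  -0.2 17. ]
+x profile [194, 195, 201, 126, 82, 98, 107, 98, 83, 106, 130, 133, 133] ref [194, 195, 200, 129, 103, 117, 126, 128, 97, 106, 130, 133, 132]
-x profile [197, 198, 200, 179, 105, 98, 118, 116, 92, 77, 124, 132, 129] ref [197, 197, 200, 177, 122, 126, 145, 149, 123, 83, 123, 131, 129]
```

Both bolt tails jumped in on the same step, so the bolts are out. I'll ease off and withdraw.

```bash
python3 -m creep '[{"translation":[0.1,0,-1],"rotation":[0,0,0],"fingers":0},{"translation":[0.1,0,-1],"rotation":[0,0,0],"fingers":0},{"translation":[0.1,0,-1],"rotation":[0,0,0],"fingers":0},{"translation":[0.1,0,-1],"rotation":[0,0,0],"fingers":0},{"translation":[0.1,0,-1],"rotation":[0,0,0],"fingers":0},{"translation":[0.1,0,-1],"rotation":[0,0,0],"fingers":0},{"translation":[0.1,0,-1],"rotation":[0,0,0],"fingers":0},{"translation":[0.1,0,-1],"rotation":[0,0,0],"fingers":0},{"translation":[0,0,0],"rotation":[0,0,0],"fingers":0},{"translation":[0,0,0],"rotation":[0,0,0],"fingers":0}]'; python3 tail.py 16
python3 -m creep '[{"translation":[0,0,-2],"rotation":[0,0,0],"fingers":0},{"translation":[0,0,-3],"rotation":[0,0,0],"fingers":0},{"translation":[0,0,-5],"rotation":[0,0,0],"fingers":0},{"translation":[0,0,-10],"rotation":[0,0,0],"fingers":0},{"translation":[0,0,-15],"rotation":[0,0,0],"fingers":0},{"translation":[0,0,-20],"rotation":[0,0,0],"fingers":0},{"translation":[0,0,-20],"rotation":[0,0,0],"fingers":0},{"translation":[0,0,-20],"rotation":[0,0,0],"fingers":0},{"translation":[0,0,-10],"rotation":[0,0,0],"fingers":0},{"translation":[0,0,0],"rotation":[0,0,0],"fingers":0}]'; python3 tail.py 17
python3 - <<'E'
from h import *
cv2.imwrite("pics/s17.png",cams.get_image("scene")[:,:,::-1])
# steel visible between edge and wood in top view, and any change on the stays since t16
for n in ("t9","t15","t17"):
    a=cv2.imread(f"pics/{n}.png").astype(int); print(n,a[205,200:285].mean(1).astype(int).tolist())
E
```

```text
clock: 34.68
position: [0.5342, -0.1452, 0.0327]
tool_rot: [0.725, 0.686, -0.038, 0.036]
ft_force: [-0.2, -0.6, 0.1]
gripper_width: -0.0001
grip_force: 0.0
[ 0.5342 -0.1452  0.0326] [-1.9  0.5  0.1]
+x profile [194, 195, 201, 126, 82, 98, 106, 98, 83, 106, 130, 133, 132] ref [194, 195, 200, 129, 103, 117, 126, 128, 97, 106, 130, 133, 132]
-x profile [197, 197, 200, 179, 105, 98, 119, 116, 92, 76, 124, 131, 128] ref [197, 197, 200, 177, 122, 126, 145, 149, 123, 83, 123, 131, 129]
clock: 35.57
position: [0.5366, -0.1341, 0.1403]
tool_rot: [0.725, 0.686, -0.037, 0.038]
ft_force: [0.9, 0.2, -0.3]
gripper_width: -0.0
grip_force: 0.0
[ 0.5357 -0.1343  0.1384] [-1.   0.3  0.1]
+x profile [196, 197, 203, 128, 83, 99, 108, 99, 84, 107, 132, 135, 134] ref [194, 195, 200, 129, 103, 117, 126, 128, 97, 106, 130, 133, 132]
-x profile [199, 200, 203, 181, 106, 99, 120, 117, 93, 77, 126, 133, 130] ref [197, 197, 200, 177, 122, 126, 145, 149, 123, 83, 123, 131, 129]
t9 [210, 211, 212, 213, 127, 86, 119, 157, 162, 161, 161, 162, 162, 162, 162, 162, 162, 163, 163, 163, 164, 165, 164, 164, 163, 163, 164
[... 448 characters left out ...]
4, 165, 164, 163, 164, 164, 165, 165, 165, 164, 163, 164, 166, 166, 164, 165, 165, 166, 164, 165, 166, 164, 165, 164, 166, 166, 168, 125, 120, 126, 127, 128, 131, 133, 131, 129, 125, 126, 127, 130, 129, 130, 129, 129, 129, 130, 130, 135, 137, 137, 138, 139, 132, 132, 138]
t17 [213, 215, 215, 140, 98, 90, 155, 165, 164, 163, 164, 163, 164, 163, 163, 165, 163, 165, 165, 166, 165, 166, 166, 165, 166, 165, 166, 166, 167, 166, 166, 166, 167, 166, 167, 166, 168, 167, 167, 166, 167, 166, 167, 166, 167, 166, 167, 166, 167, 167, 167, 167, 166, 167, 167, 168, 170, 126, 120, 128, 129, 128, 133, 135, 132, 129, 128, 128, 130, 131, 131, 131, 131, 130, 131, 131, 131, 138, 139, 137, 139, 141, 143, 142, 141]
```

```bash
python3 - <<'E'
from h import *
w=onz("top",[[256.3,205]],.034+.022-.006)[0]; e=onz("top",[[203.0,205]],.063)[0]
# wood front top edge (z~.046), slab top arris (z~.063); tilt moves top arris back ~1.5mm
print(w,e,"inserted mm",160-1000*(e[1]-w[1]))
E
python3 -m creep '[{"translation":[0,0,0],"rotation":[0,0,0],"fingers":0},{"translation":[0,0,0],"rotation":[0,0,0],"fingers":0},{"translation":[0,0,0],"rotation":[0,0,0],"fingers":0},{"translation":[0,0,0],"rotation":[0,0,0],"fingers":0},{"translation":[0,0,0],"rotation":[0,0,0],"fingers":0},{"translation":[0,0,0],"rotation":[0,0,0],"fingers":0},{"translation":[0,0,0],"rotation":[0,0,0],"fingers":0},{"translation":[0,0,0],"rotation":[0,0,0],"fingers":0},{"translation":[0,0,0],"rotation":[0,0,0],"fingers":0},{"translation":[0,0,0],"rotation":[0,0,0],"fingers":0}]'
python3 -c "
from workcell import job
print(job.hand_in())"
```

```text
[0.53854451 0.027099   0.05      ] [0.53932556 0.15283364 0.063     ] inserted mm 34.26536682666678
clock: 36.5
position: [0.5349, -0.1343, 0.1372]
tool_rot: [0.725, 0.686, -0.038, 0.036]
ft_force: [0.6, 0.8, -1.1]
gripper_width: 0.0
grip_force: 0.0
the job is handed in; nothing more can be done
None
```

I handed the job in at 36.5 s without seeing a verdict: both stays had snapped out with the slab let down on them, and the bar was left over the block with its tip about 34 mm under the edge; I viewed 11 pictures, one over the limit of 10.

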